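# Index the doll-painting stand

## Task

Bring the tall wooden doll on the geared painting stand round to the pointer, ready to be painted: swing the quarter-turn lock handle to its free stop, crank the handwheel the number of turns it takes (one turn moves the table an eighth of a turn) until the doll stands squarely at the pointer, then swing the lock handle back to its locked stop. Never crank while the handle is not in the free position, do not touch the table or the dolls on it, and leave the craft things around undisturbed.

Things in the scene. Friction and masses are not known exactly. Their poses are not given: they have to be found in the camera images.
- stand: the fixed painting stand: plywood base 180 mm (x) by 500 mm (y), 20 mm thick, from y = -175 to 325 mm in its own frame; grey gear case under the handwheel, top 65 mm above the bench. Origin on the bench under the handwheel's axis. On +y the round white turntable (220 mm across, top 71 mm up, axis at y = 235 mm), on -y the lock handle (pivot at y = -130 mm); the pointer is on the -x side
- pointer_tip (a point): tip of the dark steel pointer that stands beside the turntable on the stand's -x side, 80 mm above the bench, 6 mm from the table's rim. Seen from the table's axis it lies along the stand's -x.
- tall_doll (a point): top of the tall plain wooden doll (120 mm high, 42 mm wide, top of head about 193 mm above the bench), fixed on the turntable 86 mm from the table's axis. The three other dolls, 75 mm high, stand at quarter turns from it, also fixed.
- turntable (a joint): angle of the turntable, rad: 0 when the tall doll stands at the pointer, growing clockwise seen from above. It starts between -1.89 and -1.1, so the table has to go clockwise. Geared to the handwheel: always one eighth of the handwheel's angle.
- wheel (a joint): handwheel angle, rad, growing clockwise from above, counting whole turns; 0 when turntable is 0 (starts -15.1 to -8.8: 1.4 to 2.4 turns clockwise to go). At 0 the crank grip lies along the stand's +x from the hub. Needs about 3 N at the grip, stays where left. The lock does not hold the wheel: it is up to you not to turn it before the lock is free
- wheel_hub (a point): point on the upright axis of the handwheel, 90 mm above the bench. The black handwheel is level, 138 mm across its rim, rim top 95 mm above the bench.
- crank_grip (a point): the upright wooden crank grip on the handwheel, 55 mm from the axis: 26 mm thick, from 99 to 149 mm above the bench; this point is on its axis, 129 mm above the bench. The grip spins freely on its own pin, so it can be held from above without turning the hand.
- lock (a joint): quarter-turn lock handle, rad, growing clockwise from above: 0 = locked (hard stop; handle points along the stand's -y, away from the wheel), 1.571 = free (hard stop; points across the stand, along its -x). Upright axis, about 2 N at the handle's end, stays where left. Starts locked, 0 to 0.05
- lock_pivot (a point): on the upright axis of the lock handle, 59 mm above the bench, at mid height of the handle.
- lock_tip (a point): at the round end (26 mm across) of the lock handle, 110 mm from its pivot, at mid height. The handle is a bare steel bar 18 mm wide and 22 mm high, from 48 to 70 mm above the bench (its underside is 28 mm above the base).
- paint_jar: bystander: paint jar 52 mm across, 55 mm high, beside the stand on its -x side; origin under its centre
- glue: bystander: white glue bottle 48 mm across, 130 mm high, on the stand's +x side; origin under its centre
- spool: bystander: green spool 70 mm across, 46 mm high, on the stand's +x side; origin under its centre
- scissors: bystander: scissors with blue handles, about 180 mm long, lying on the stand's +x side; origin near their rivet
- brush_pot: bystander: white pot 80 mm across, 100 mm high, with brushes to 220 mm; origin under its centre
- blank_doll: bystander: loose wooden doll 110 mm high on the bench; origin under its centre
- bead_tray: bystander: wooden bead tray 120 x 180 mm, 35 mm high; origin under its centre

How it is judged:
By the outcome, as a careful person would: the job done as asked, in the order asked, and still so for the second after the job is handed in, with the robot touching nothing.
It also fails if it takes over 72 s, if anything falls off the work surface, if the arm or the gripper's body presses on something with over 40 N, if the wrist force passes 120 N, or if a joint passes its speed limit or range.

## Robot

A 7-joint arm with a two-finger parallel gripper is mounted at the origin on the work surface. World frame = base frame: x ahead of the robot, y to its left, z up, the work surface at z = 0. Lengths are in mm, angles in rad, forces in N, time in s.
With the tool pointing down it reaches from about 400 to 875 mm from the base axis. Payload 4.4 kg.
Tool frame: the origin (TCP) lies midway between the tips of the shut fingers; the grasp point (between the pads) lies 19 mm behind it (ctrl.pinch_z is the distance from the TCP to the grasp point, in mm); z points along the fingers, y is the line along which they close (so a half turn about z gives the same grasp; the last joint's range is limited). The gripper opens to 85 mm and grips with 20 to 120 N. Pads are 22 mm wide; open, the fingers measure 114 mm over their backs; the gripper's body (76 mm by 85 mm) begins 54 mm behind the grasp point. The pads swing forward as they close: fully open they stand 13 mm farther back than shut.
Start: joints at [1.044, 0.628, 0.038, 1.517, -0.027, 0.996, -0.02], TCP at [289.06, -582.204, 231.313] pointing down, gripper open.
Joint ranges: [-3.06, 3.06], [-0.37, 2.12], [-1.25, 1.32], [0.18, 2.47], [-1.1, 4.24], [0.23, 1.98], [-2.94, 2.94]. Speed limits (rad/s): [2.57, 2.57, 3.14, 3.14, 3.14, 3.14, 3.14].

## Interface

Orientations are given as [roll, pitch, yaw] about the fixed x, y, z axes, in that order (R = Rz(yaw) Ry(pitch) Rx(roll)).
In Python, from cell import read_state, cams, order, ctrl gives the robot as it stands.
- The arm moves only by the tool move_arm, never from a script. Its argument "targets" is text: rows parted by semicolons, each of 7 numbers parted by spaces: the gripper's target within -1 to 1 (fully open at 1, half-way at 0, shut at -1), then the shift along the tool's x, y, z in cm, then the turn, a rotation vector about the tool's x, y, z in degrees. A call has 1 to 5 rows; each row shifts and turns the commanded pose from where the row before left it, along the tool's axes as they then stand; what a row does not reach is not made up. A row lasts 1/12 s, in which the tool goes at most 41.7 mm and 7.16 degrees, less where a joint would pass 70% of its speed; a pose out of reach is approached as far as the arm can. A call with a gripper value outside its range is refused whole. The fingers move at their own pace and stop on an object; the grip force is fixed at half the most. Time passes only in rows, so rows that do not move let the fingers close. It gives the time, the measured TCP pose, the force, the opening and the grip force at its end, in the units of the state.
- read_state(): the state, without advancing time (a new reading comes with each control period).
- cams.get_image(name): name is "scene" or "top" or "wrist"; returns a dict with "color" (480x640x3 uint8, red, green, blue), "fovy" (degrees; the focal length in pixels is half the picture's height over the tangent of half this angle, whatever the lens; pixels are square), "cx", "cy" (the principal point, pixels), "rvec" (rotation vector, rad) and "tvec" (3), from world to camera coordinates, as OpenCV has them. Camera axes: x right, y down, z forward; pixel columns grow to the right and rows downward; lengths in mm; the calibration is good to about 2 mm. A picture is of the moment at which its call begins. There is no depth.
- order.finish_job(): hands the job in; it is judged then, once.
The state is a dict: "clock": time; "qpos": joint angles; "qd": joint speeds; "tau": joint torques, N m; "eef_pos": TCP position; "tool_rot": TCP orientation; "force": force on the tool from outside, world axes, zero at the start; "torque": the same for the moment, N m; "width": finger opening in mm; "gripper_force": force on a finger pad.
Only numpy, scipy, OpenCV 4.12 (cv2) and the standard library are available. Lean on these libraries where they do the work, as an engineer would, in place of code of your own. Each camera call takes 0.05 s, during which the arm holds its last target. There are 200 camera calls.

## Working session

There is one attempt and no reset: what is moved stays moved. The work goes in short steps, Python scripts to look and compute and a tool call to move; the robot and the scene stay as the last step left them, time stands still between calls to the robot, and variables do not carry over. Pictures are saved under pics/ and viewed, at most 10 in all, crops included, and the job is handed in when it is done.

Besides the shell and the picture viewer there is one more tool, called after "Emit:" as a command line: name --argument value ..., lists and objects as JSON in quotes. move_arm: Moves the arm, as the interface text tells. Its arguments: {"type":"object","properties":{"targets":{"type":"string"}},"required":["targets"]}

```bash
mkdir -p pics; ls
cat > h.py <<'E'
import numpy as np,cv2
from cell import read_state,cams,order,ctrl
def cam(n,save=None):
    d=cams.get_image(n); 
    if save: cv2.imwrite('pics/'+save,d['color'][:,:,::-1])
    return d
def K(d):
    f=240/np.tan(np.radians(d['fovy'])/2); return np.array([[f,0,d['cx']],[0,f,d['cy']],[0,0,1]])
def plane(d,uv,z):
    R=cv2.Rodrigues(np.array(d['rvec'],float))[0];t=np.array(d['tvec'],float).ravel()
    c=-R.T@t; r=R.T@np.linalg.inv(K(d))@np.array([uv[0],uv[1],1.]); return c+r*(z-c[2])/r[2]
def proj(d,p):
    return cv2.projectPoints(np.array(p,float).reshape(-1,3),np.array(d['rvec'],float),np.array(d['tvec'],float),K(d),None)[0].reshape(-1,2)
E
python3 - <<'E'
from h import *
d=cam('top','top0.png');e=cam('scene','scene0.png')
for x in(d,e):print(x['fovy'],x['rvec'],x['tvec'])
s=read_state();print(s['clock'],s['eef_pos'],s['tool_rot'],s['width'])
E
```

```text
pics
53.107330602220486 [ 2.15182549 -2.1529751   0.17722612] [ -45.56719849  565.59986603 1488.38461157]
49.36143862653542 [ 1.78196755  1.78272888 -0.72819681] [  32.271178   -308.51214906 1743.02567339]
0.1 [ 288.82959423 -581.6705764   230.4700126 ] [-3.13985873e+00  2.28480166e-05  4.60880335e-01] 85.41284809283665
```

View pics/top0.png

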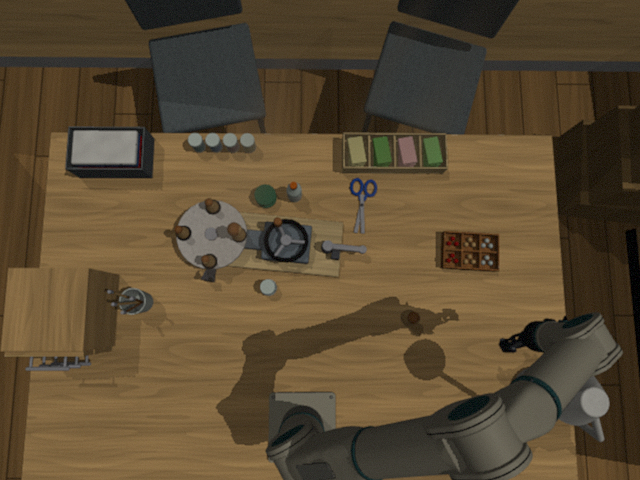

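View pics/scene0.png

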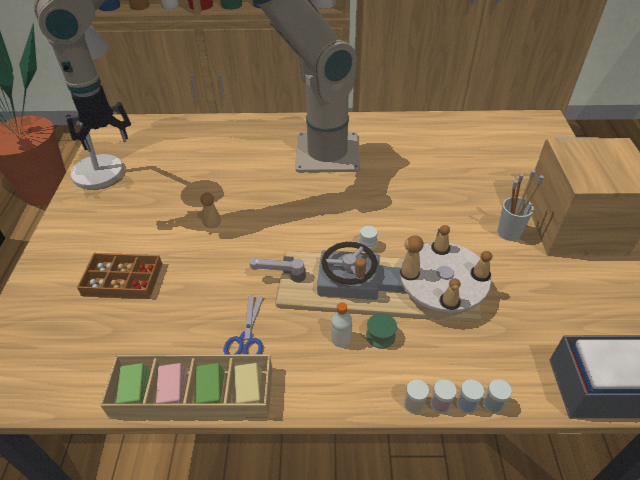

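Run:
```python
from h import *
a=cv2.imread('pics/top0.png')[190:310,160:380];b=cv2.imread('pics/scene0.png')[225:345,240:500]
cv2.imwrite('pics/c1.png',cv2.resize(a,None,fx=3.6,fy=3.6,interpolation=cv2.INTER_CUBIC))
cv2.imwrite('pics/c2.png',cv2.resize(b,None,fx=3,fy=3,interpolation=cv2.INTER_CUBIC))
```

```text
(no output)
```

View pics/c1.png

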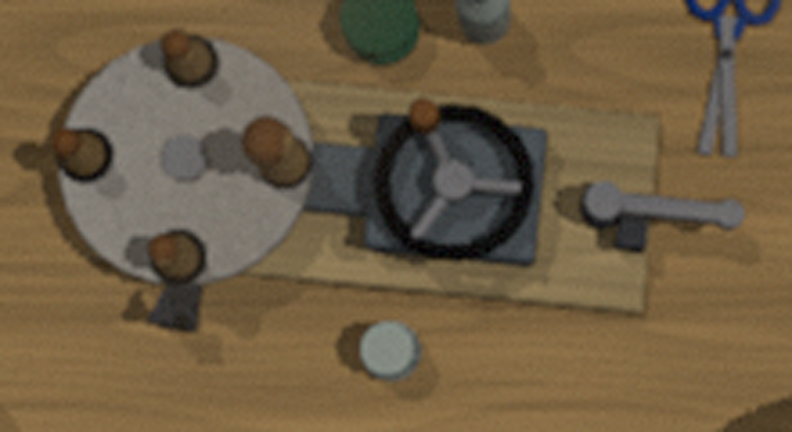

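View pics/c2.png

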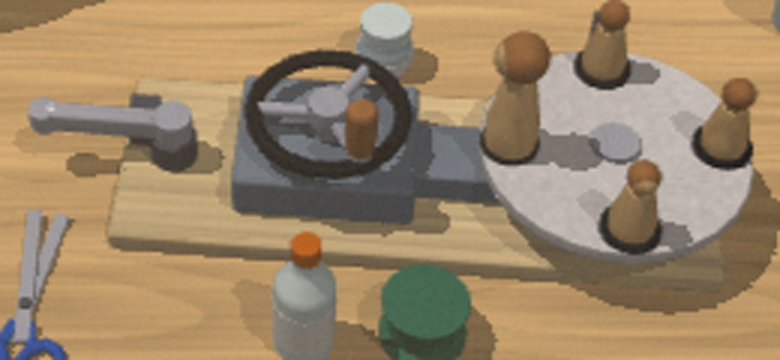

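Run:
```python
from h import *
d=cam('top');e=cam('scene')
T=lambda u,v:(160+u/3.6-.36,190+v/3.6-.36);S=lambda u,v:(240+u/3-.33,225+v/3-.33)
P={'pivot':(T(604,201),S(173,114),72),'tip':(T(733,213),S(43,112),70),'hub':(T(454,181),S(328,103),97),'rim':(T(453,182),S(328,113),95),'table':(T(184,158),S(614,143),74),'grip':(T(425,115),S(363,107),149),'doll':(T(270,140),S(523,57),175)}
for k,(a,b,z) in P.items():
    print(k,plane(d,a,z).round(1),plane(e,b,z).round(1))
# rim by colour
for im,r in((d,(215,265,255,315)),(e,(235,300,315,385))):
    c=im['color'][r[0]:r[1],r[2]:r[3]].max(2)
    m=(c<42).astype(np.uint8)
    cs=max(cv2.findContours(m,cv2.RETR_EXTERNAL,cv2.CHAIN_APPROX_NONE)[0],key=len)
    el=cv2.fitEllipse(cs);print(el, plane(im,(el[0][0]+r[2],el[0][1]+r[0]),90))
```

```text
pivot [553.4 -80.9  72. ] [555.9 -78.3  72. ]
tip [ 543.3 -193.1   70. ] [ 551.1 -187.8   70. ]
hub [567.   48.1  97. ] [567.  50.  97.]
rim [566.4  49.   95. ] [576.1  49.8  95. ]
table [590.5 282.9  74. ] [591.9 282.7  74. ]
grip [614.2  70.  149. ] [618.   73.8 149. ]
doll [588.3 193.4 175. ] [590.6 197.1 175. ]
((29.885133743286133, 26.306640625), (38.568199157714844, 42.91779327392578), 56.75653839111328) [563.75037298  51.0189338   90.        ]Traceback (most recent call last):
  File "<stdin>", line 11, in <module>
ValueError: max() iterable argument is empty
```

```bash
cat >> h.py <<'E'
HUB=np.array([567,49.]);A=np.radians(-5.85);SX=np.array([np.cos(A),np.sin(A)]);SY=np.array([-SX[1],SX[0]])
PIV=HUB-130*SY
def rows(start,wps,g):
    """start,wps: (x,y,z,yawdeg[,n]); print rows moving straight, tool down"""
    c=np.array(start,float)
    for w in wps:
        t=np.array(w[:4],float);n=w[4];st=(t-c)/n
        for i in range(n):
            y=np.radians(c[3]);dx,dy=st[:2]
            print(g,*(np.round([(np.cos(y)*dx+np.sin(y)*dy)/10,(np.sin(y)*dx-np.cos(y)*dy)/10,-st[2]/10],2)),0,0,round(-st[3],2),end='; ')
            c=c+st
        print('|',c.round(1))
def lockpt(r,deg): # handle direction at clockwise angle
    a=np.radians(deg); return PIV+r*(-np.cos(a)*SY-np.sin(a)*SX)
def me():
    s=read_state();return [*np.array(s['eef_pos']),np.degrees(s['tool_rot'][2])]
E
python3 - <<'E'
from h import *
print(PIV,lockpt(95,0),lockpt(95,90))
p=lockpt(95,0)
rows(me(),[(*p,200,84.15,15)],1)
E
```

```text
[553.74982075 -80.32297843] [ 544.06699745 -174.8282319 ] [459.24456728 -70.64015513]
1 2.73 -1.67 0.2 0 0 -3.85; 1 2.84 -1.49 0.2 0 0 -3.85; 1 2.93 -1.29 0.2 0 0 -3.85; 1 3.01 -1.09 0.2 0 0 -3.85; 1 3.08 -0.89 0.2 0 0 -3.85; 1 3.13 -0.68 0.2 0 0 -3.85; 1 3.17 -0.47 0.2 0 0 -3.85; 1 3.19 -0.26 0.2 0 0 -3.85; 1 3.2 -0.04 0.2 0 0 -3.85; 1 3.2 0.17 0.2 0 0 -3.85; 1 3.18 0.39 0.2 0 0 -3.85; 1 3.15 0.6 0.2 0 0 -3.85; 1 3.1 0.81 0.2 0 0 -3.85; 1 3.04 1.02 0.2 0 0 -3.85; 1 2.96 1.22 0.2 0 0 -3.85; | [ 544.1 -174.8  200.    84.2]
```

Emit:
move_arm --targets "0 2.73 -1.67 0.2 0 0 -3.85; 0 2.84 -1.49 0.2 0 0 -3.85; 0 2.93 -1.29 0.2 0 0 -3.85; 0 3.01 -1.09 0.2 0 0 -3.85; 0 3.08 -0.89 0.2 0 0 -3.85"

```text
clock: 0.62
eef_pos: [374.7, -445.2, 221.1]
tool_rot: [-3.141, -0.0, 0.8]
force: [0.7, -1.0, -0.5]
width: 42.5
gripper_force: 0.0
```

Emit:
move_arm --targets "0 3.13 -0.68 0.2 0 0 -3.85; 0 3.17 -0.47 0.2 0 0 -3.85; 0 3.19 -0.26 0.2 0 0 -3.85; 0 3.2 -0.04 0.2 0 0 -3.85; 0 3.2 0.17 0.2 0 0 -3.85"

```text
clock: 1.03
eef_pos: [459.7, -309.5, 211.2]
tool_rot: [-3.142, 0.0, 1.136]
force: [0.5, -0.2, -0.5]
width: 43.1
gripper_force: 0.0
```

Emit:
move_arm --targets "0 3.18 0.39 0.2 0 0 -3.85; 0 3.15 0.6 0.2 0 0 -3.85; 0 3.1 0.81 0.2 0 0 -3.85; 0 3.04 1.02 0.2 0 0 -3.85; 0 2.96 1.22 0.2 0 0 -3.85"

```text
clock: 1.45
eef_pos: [544.8, -173.7, 201.2]
tool_rot: [-3.142, 0.0, 1.472]
force: [0.5, 0.9, 0.2]
width: 42.6
gripper_force: 0.0
```

Run:
```python
from h import *
d=cam('wrist','w0.png');s=read_state()
print(s['clock'],me(),s['width'],s['force'])
print(proj(d,[[*PIV,70],[*lockpt(110,0),70],[*lockpt(95,0),70]]))
```

```text
1.5 [np.float64(549.1217535381446), np.float64(-165.2571650992137), np.float64(201.17986750191608), np.float64(85.01895454227675)] 42.70222331228104 [3.18421362 5.39962425 0.71144559]
[[317.17622415  94.24591777]
 [316.59079047 250.0296467 ]
 [316.66331853 230.72995075]]
```

View pics/w0.png

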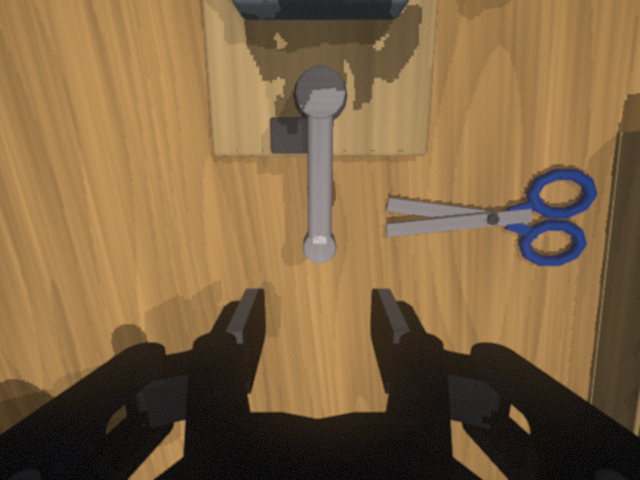

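Emit:
move_arm --targets "0 0 0 0 0 0 0; 0 0 0 0 0 0 0"

```text
clock: 1.67
eef_pos: [544.1, -174.8, 201.1]
tool_rot: [-3.141, 0.0, 1.469]
force: [0.5, -0.2, -0.8]
width: 42.7
gripper_force: 0.0
```

Emit:
move_arm --targets "0 0 0 3.5 0 0 0; 0 0 0 3.5 0 0 0; 0 0 0 3.5 0 0 0; 0 0 0 3.0 0 0 0; 0 0 0 2.0 0 0 0"

```text
clock: 2.08
eef_pos: [541.6, -177.1, 43.5]
tool_rot: [-3.138, 0.001, 1.465]
force: [0.4, -0.2, 0.4]
width: 42.7
gripper_force: 0.0
```

Emit:
move_arm --targets "-0.4 0 0 0 0 0 0; -0.4 0 0 0 0 0 0; -0.4 0 0 0 0 0 0"

```text
clock: 2.33
eef_pos: [543.4, -176.4, 46.9]
tool_rot: [-3.14, 0.001, 1.467]
force: [-1.4, -0.2, -4.2]
width: 25.6
gripper_force: 3.0
```

Run:
```python
from h import *
print(me(),read_state()['width'])
p=[*lockpt(95,0),46,84.15]
rows(p,[(*lockpt(95,k*6),46,84.15-k*6,1) for k in range(1,16)],-0.4)
```

```text
[np.float64(543.372414401688), np.float64(-176.41854311221255), np.float64(46.940261951055746), np.float64(84.04309314596047)] 25.625468695190225
-0.4 0.05 -0.99 -0.0 0 0 6.0; | [ 534.2 -173.3   46.    78.2]
-0.4 0.05 -0.99 -0.0 0 0 6.0; | [ 524.6 -170.7   46.    72.2]
-0.4 0.05 -0.99 -0.0 0 0 6.0; | [ 515.3 -167.2   46.    66.2]
-0.4 0.05 -0.99 -0.0 0 0 6.0; | [ 506.5 -162.7   46.    60.2]
-0.4 0.05 -0.99 -0.0 0 0 6.0; | [ 498.1 -157.3   46.    54.2]
-0.4 0.05 -0.99 -0.0 0 0 6.0; | [ 490.4 -151.1   46.    48.2]
-0.4 0.05 -0.99 -0.0 0 0 6.0; | [ 483.3 -144.1   46.    42.2]
-0.4 0.05 -0.99 -0.0 0 0 6.0; | [ 477.  -136.4   46.    36.2]
-0.4 0.05 -0.99 -0.0 0 0 6.0; | [ 471.6 -128.    46.    30.2]
-0.4 0.05 -0.99 -0.0 0 0 6.0; | [ 467.1 -119.2   46.    24.2]
-0.4 0.05 -0.99 -0.0 0 0 6.0; | [ 463.5 -109.9   46.    18.2]
-0.4 0.05 -0.99 -0.0 0 0 6.0; | [ 460.9 -100.3   46.    12.2]
-0.4 0.05 -0.99 -0.0 0 0 6.0; | [459.3 -90.5  46.    6.2]
-0.4 0.05 -0.99 -0.0 0 0 6.0; | [ 4.588e+02 -8.060e+01  4.600e+01  2.000e-01]
-0.4 0.05 -0.99 -0.0 0 0 6.0; | [459.2 -70.6  46.   -5.8]
```

Emit:
move_arm --targets "-0.3 1.0 0 0 0 0 0; -0.5 0.05 -0.89 0 0 0 6; -0.5 0.05 -0.89 0 0 0 6; -0.5 0.05 -0.89 0 0 0 6; -0.5 0.05 -0.89 0 0 0 6"

```text
clock: 2.75
eef_pos: [514.3, -153.6, 48.6]
tool_rot: [3.135, -0.003, 1.045]
force: [1.6, 0.2, -0.0]
width: 21.4
gripper_force: 0.8
```

Emit:
move_arm --targets "-0.5 0.05 -0.89 0 0 0 6; -0.5 0.05 -0.89 0 0 0 6; -0.5 0.05 -0.89 0 0 0 6; -0.5 0.05 -0.89 0 0 0 6; -0.5 0.05 -0.89 0 0 0 6"

```text
clock: 3.17
eef_pos: [482.7, -123.0, 48.5]
tool_rot: [3.137, -0.005, 0.521]
force: [0.7, -2.3, 2.2]
width: 21.3
gripper_force: 0.9
```

Emit:
move_arm --targets "-0.5 0.05 -0.89 0 0 0 6; -0.5 0.05 -0.89 0 0 0 6; -0.5 0.05 -0.89 0 0 0 6; -0.5 0.05 -0.89 0 0 0 6; -0.5 0.04 -0.6 0 0 0 4"

```text
clock: 3.58
eef_pos: [470.7, -82.1, 48.1]
tool_rot: [-3.141, -0.004, 0.033]
force: [-1.9, -1.8, 0.6]
width: 20.9
gripper_force: 0.9
```

Emit:
move_arm --targets "-0.5 0.02 -0.3 0 0 0 2; -0.5 0 -0.2 0 0 0 0; -0.5 0 -0.2 0 0 0 0; -0.5 0 -0.1 0 0 0 0; -0.5 0 0 0 0 0 0"

```text
clock: 4.0
eef_pos: [470.2, -75.3, 46.7]
tool_rot: [3.142, -0.002, 0.003]
force: [-0.0, -2.2, 0.5]
width: 21.3
gripper_force: 0.4
```

Emit:
move_arm --targets "-0.5 0 -0.25 0 0 0 3; -0.5 0 -0.25 0 0 0 3; -0.5 0 -0.2 0 0 0 0; -0.5 0 -0.2 0 0 0 0; -0.5 0 0 0 0 0 0"

```text
clock: 4.42
eef_pos: [470.2, -68.6, 46.4]
tool_rot: [3.139, -0.001, -0.102]
force: [-0.1, -7.5, 0.5]
width: 21.5
gripper_force: 3.3
```

Emit:
move_arm --targets "-0.5 0 -0.2 0 0 0 0; -0.5 0 -0.2 0 0 0 0; -0.5 0 0 0 0 0 0; -0.5 0 0 0 0 0 0"

```text
clock: 4.75
eef_pos: [470.2, -68.4, 46.4]
tool_rot: [3.134, -0.002, -0.106]
force: [-1.8, -13.9, -0.6]
width: 21.5
gripper_force: 7.6
```

Run:
```python
from h import *
d=cam('scene','s1.png')
i=cv2.imread('pics/s1.png')[210:340,230:420];cv2.imwrite('pics/s1c.png',cv2.resize(i,None,fx=4,fy=4))
print((proj(d,[[*PIV,70],[*lockpt(110,90),70]])-[230,210])*4)
```

```text
[[266.42191907 210.26913886]
 [288.98219072  86.79923958]]
```

View pics/s1c.png

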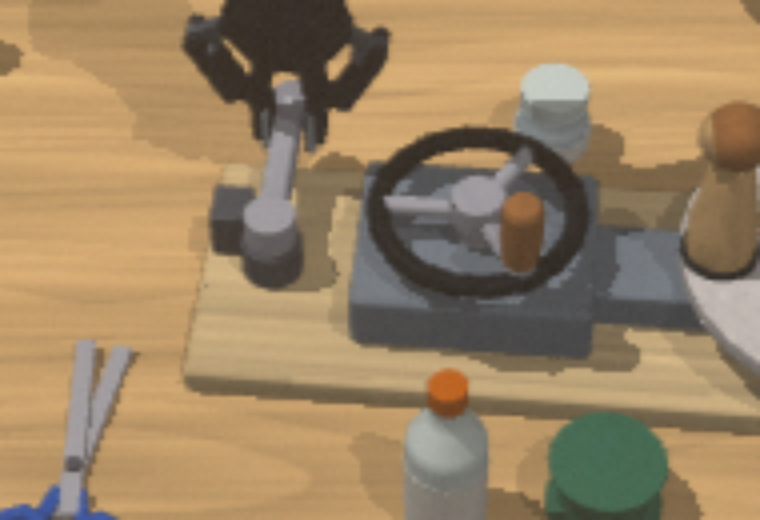

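Emit:
move_arm --targets "0 0 0.5 0 0 0 0; 0 0 0 0 0 0 0; 0 0 0 -3 0 0 0; 0 0 0 -4 0 0 0; 0.2 0 0 -4 0 0 0"

```text
clock: 5.22
eef_pos: [468.4, -66.1, 156.7]
tool_rot: [-3.141, 0.004, -0.1]
force: [1.1, -0.1, -0.4]
width: 51.1
gripper_force: 0.0
```

Emit:
move_arm --targets "0.2 0 0 -4 0 0 0; 0.2 0 0 0 0 0 0; 0.2 0 0 0 0 0 0"

```text
clock: 5.47
eef_pos: [471.2, -66.1, 198.3]
tool_rot: [-3.14, -0.004, -0.099]
force: [0.1, 0.8, -0.7]
width: 51.1
gripper_force: 0.0
```

Run:
```python
from h import *
m=me();print(m)
g=HUB+55*np.array([np.cos(np.radians(25.2)),np.sin(np.radians(25.2))])
rows(m,[(*g,200,-5.85,6)],0.2)
```

```text
[np.float64(471.15123170998316), np.float64(-66.0917987886457), np.float64(198.34655256986187), np.float64(-5.680428594624955)]
0.2 2.19 -2.54 -0.03 0 0 0.03; 0.2 2.19 -2.54 -0.03 0 0 0.03; 0.2 2.18 -2.54 -0.03 0 0 0.03; 0.2 2.18 -2.54 -0.03 0 0 0.03; 0.2 2.18 -2.54 -0.03 0 0 0.03; 0.2 2.18 -2.54 -0.03 0 0 0.03; | [616.8  72.4 200.   -5.9]
```

Emit:
move_arm --targets "0.2 2.6 -3.05 0 0 0 0; 0.2 2.6 -3.05 0 0 0 0; 0.2 2.6 -3.05 0 0 0 0; 0.2 2.6 -3.05 0 0 0 0; 0.2 2.7 -3.04 0 0 0 0"

```text
clock: 5.88
eef_pos: [615.1, 73.6, 194.2]
tool_rot: [-3.141, 0.004, -0.1]
force: [0.8, -1.3, -0.1]
width: 51.1
gripper_force: 0.0
```

Emit:
move_arm --targets "0.2 0 0 0 0 0 0; 0.2 0 0 0 0 0 0; 0.2 0 0 0 0 0 0"

```text
clock: 6.13
eef_pos: [613.9, 70.8, 194.3]
tool_rot: [3.14, 0.004, -0.101]
force: [0.4, 0.2, -0.3]
width: 51.3
gripper_force: 0.0
```

Run:
```python
from h import *
d=cam('wrist','w1.png');print(me())
g=HUB+55*np.array([np.cos(np.radians(25.2)),np.sin(np.radians(25.2))])
print(proj(d,[[*g,149],[*HUB,95]]))
```

```text
[np.float64(613.9067523539436), np.float64(69.97011099420857), np.float64(194.91268370089657), np.float64(-5.899634534627291)]
[[313.24658947 264.14586549]
 [354.91489053 302.5050124 ]]
```

View pics/w1.png

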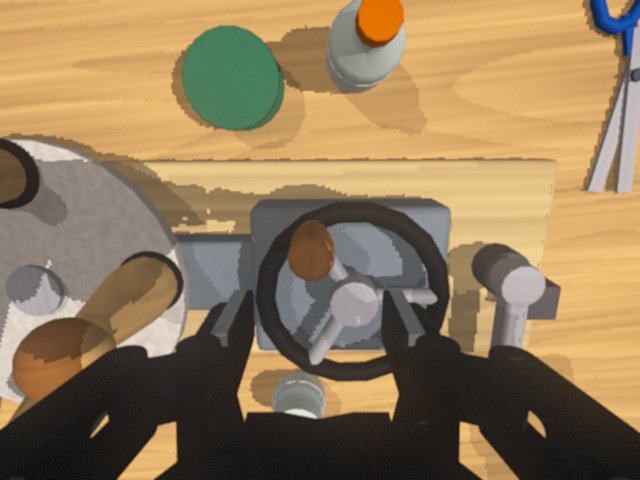

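Emit:
move_arm --targets "0.2 0.3 -0.2 2 0 0 0; 0.2 0 0 3 0 0 0; 0.2 0 0 3.2 0 0 0; 0.2 0 0 0 0 0 0; 0.2 0 0 0 0 0 0"

```text
clock: 6.6
eef_pos: [616.8, 71.3, 113.3]
tool_rot: [3.14, 0.004, -0.104]
force: [1.0, 0.2, 0.7]
width: 51.3
gripper_force: 0.0
```

Emit:
move_arm --targets "-0.6 0 0 0 0 0 0; -0.6 0 0 0 0 0 0; -0.6 0 0 0 0 0 0; -0.6 0 0 0 0 0 0"

```text
clock: 6.93
eef_pos: [620.4, 72.7, 116.8]
tool_rot: [-3.141, -0.004, -0.102]
force: [0.2, 0.3, 7.7]
width: 24.1
gripper_force: 58.9
```

Run:
```python
from h import *
s=read_state();print(me(),s['width'],s['force'],s['gripper_force'])
m=me();print(np.linalg.norm(np.array(m[:2])-HUB),np.degrees(np.arctan2(m[1]-HUB[1],m[0]-HUB[0])))
c=None;tot=31.05
n=44
f=lambda t:HUB+55*np.array([np.cos(np.radians(25.2-t)),np.sin(np.radians(25.2-t))])
rows([*f(0),112,-5.85],[(*f(17*k),112,-5.85,1) for k in range(1,45)],-0.6)
```

```text
[np.float64(620.3619283964778), np.float64(72.66975229192333), np.float64(116.82941373934875), np.float64(-5.846753761656122)] 24.09595494905853 [0.22328744 0.31575564 7.67597584] 58.94550562788936
58.37595888507383 23.92063920413233
-0.6 0.62 1.5 -0.0 0 0 -0.0; | [621.4  56.8 112.   -5.8]
-0.6 0.16 1.62 -0.0 0 0 -0.0; | [621.4  40.6 112.   -5.8]
-0.6 -0.32 1.59 -0.0 0 0 -0.0; | [616.5  25.1 112.   -5.8]
-0.6 -0.77 1.43 -0.0 0 0 -0.0; | [607.4  11.6 112.   -5.8]
-0.6 -1.16 1.14 -0.0 0 0 -0.0; | [594.7   1.5 112.   -5.8]
-0.6 -1.44 0.75 -0.0 0 0 -0.0; | [579.6  -4.5 112.   -5.8]
-0.6 -1.6 0.3 -0.0 0 0 -0.0; | [563.4  -5.9 112.   -5.8]
-0.6 -1.62 -0.18 -0.0 0 0 -0.0; | [547.5  -2.4 112.   -5.8]
-0.6 -1.49 -0.65 -0.0 0 0 -0.0; | [533.3   5.5 112.   -5.8]
-0.6 -1.24 -1.05 -0.0 0 0 -0.0; | [522.1  17.3 112.   -5.8]
-0.6 -0.87 -1.37 -0.0 0 0 -0.0; | [514.8  31.8 112.   -5.8]
-0.6 -0.44 -1.57 -0.0 0 0 -0.0; | [512.   47.8 112.   -5.8]
-0.6 0.04 -1.63 -0.0 0 0 -0.0; | [514.1  64.  112.   -5.8]
-0.6 0.51 -1.54 -0.0 0 0 -0.0; | [520.8  78.8 112.   -5.8]
-0.6 0.94 -1.32 -0.0 0 0 -0.0; | [531.5 
[... 1014 characters left out ...]
6 -0.52 -1.54 -0.0 0 0 -0.0; | [512.1  45.  112.   -5.8]
-0.6 -0.04 -1.63 -0.0 0 0 -0.0; | [513.4  61.2 112.   -5.8]
-0.6 0.43 -1.57 -0.0 0 0 -0.0; | [519.3  76.3 112.   -5.8]
-0.6 0.87 -1.37 -0.0 0 0 -0.0; | [529.3  89.1 112.   -5.8]
-0.6 1.24 -1.06 -0.0 0 0 -0.0; | [542.7  98.3 112.   -5.8]
-0.6 1.49 -0.65 -0.0 0 0 -0.0; | [558.2 103.3 112.   -5.8]
-0.6 1.62 -0.19 -0.0 0 0 -0.0; | [574.5 103.5 112.   -5.8]
-0.6 1.6 0.29 -0.0 0 0 -0.0; | [590.1  98.9 112.   -5.8]
-0.6 1.44 0.75 -0.0 0 0 -0.0; | [603.7  90.  112.   -5.8]
-0.6 1.16 1.14 -0.0 0 0 -0.0; | [614.   77.5 112.   -5.8]
-0.6 0.78 1.43 -0.0 0 0 -0.0; | [620.3  62.5 112.   -5.8]
-0.6 0.33 1.59 -0.0 0 0 -0.0; | [621.9  46.3 112.   -5.8]
```

Emit:
move_arm --targets "-0.6 0 0 0 0 0 0; -0.6 0.62 1.5 0 0 0 0; -0.6 0.16 1.62 0 0 0 0"

```text
clock: 7.18
eef_pos: [624.7, 44.1, 116.8]
tool_rot: [-3.138, -0.003, -0.098]
force: [-4.5, 4.0, 10.6]
width: 24.2
gripper_force: 59.5
```

Emit:
move_arm --targets "-0.6 -0.32 1.59 0 0 0 0; -0.6 -0.77 1.43 0 0 0 0; -0.6 -1.16 1.14 0 0 0 0"

```text
clock: 7.43
eef_pos: [598.7, 3.4, 116.8]
tool_rot: [-3.138, -0.004, -0.101]
force: [-0.8, 7.3, 8.9]
width: 24.1
gripper_force: 59.3
```

Emit:
move_arm --targets "-0.6 -1.44 0.75 0 0 0 0; -0.6 -1.6 0.3 0 0 0 0; -0.6 -1.62 -0.18 0 0 0 0; -0.6 -1.49 -0.65 0 0 0 0; -0.6 -1.24 -1.05 0 0 0 0"

```text
clock: 7.85
eef_pos: [526.9, 16.2, 116.8]
tool_rot: [3.142, -0.008, -0.104]
force: [4.0, -0.2, 3.9]
width: 24.0
gripper_force: 59.6
```

Emit:
move_arm --targets "-0.6 -0.87 -1.37 0 0 0 0; -0.6 -0.44 -1.57 0 0 0 0; -0.6 0.04 -1.63 0 0 0 0; -0.6 0.51 -1.54 0 0 0 0; -0.6 0.94 -1.32 0 0 0 0"

```text
clock: 8.27
eef_pos: [533.4, 91.8, 116.8]
tool_rot: [-3.141, -0.001, -0.102]
force: [-1.8, -2.6, 10.6]
width: 24.0
gripper_force: 60.1
```

Emit:
move_arm --targets "-0.6 1.29 -0.99 0 0 0 0; -0.6 1.52 -0.57 0 0 0 0; -0.6 1.62 -0.1 0 0 0 0; -0.6 1.58 0.38 0 0 0 0; -0.6 1.4 0.82 0 0 0 0"

```text
clock: 8.68
eef_pos: [608.8, 89.7, 116.8]
tool_rot: [-3.14, -0.001, -0.1]
force: [-5.8, -0.3, 11.2]
width: 24.2
gripper_force: 60.4
```

Run:
```python
from h import *
m=me();s=read_state();print(m,s['force'],s['width'])
```

```text
[np.float64(608.7966515876484), np.float64(89.71562692038151), np.float64(116.78449695658283), np.float64(-5.71287506167637)] [-5.77116504 -0.34361791 11.16780778] 24.228589795775967
```

Emit:
move_arm --targets "-0.6 1.1 1.2 0 0 0 0; -0.6 0.7 1.47 0 0 0 0; -0.6 0.24 1.61 0 0 0 0; -0.6 -0.24 1.61 0 0 0 0; -0.6 -0.7 1.47 0 0 0 0"

```text
clock: 9.1
eef_pos: [612.6, 15.5, 116.8]
tool_rot: [-3.138, -0.003, -0.101]
force: [-3.6, 6.6, 11.7]
width: 24.0
gripper_force: 60.2
```

Emit:
move_arm --targets "-0.6 -1.1 1.2 0 0 0 0; -0.6 -1.4 0.83 0 0 0 0; -0.6 -1.58 0.38 0 0 0 0; -0.6 -1.62 -0.1 0 0 0 0; -0.6 -1.52 -0.57 0 0 0 0"

```text
clock: 9.52
eef_pos: [540.7, 3.8, 116.8]
tool_rot: [-3.14, -0.009, -0.103]
force: [5.6, 3.5, 1.9]
width: 24.4
gripper_force: 59.6
```

Emit:
move_arm --targets "-0.6 -1.29 -0.99 0 0 0 0; -0.6 -0.95 -1.32 0 0 0 0; -0.6 -0.52 -1.54 0 0 0 0; -0.6 -0.04 -1.63 0 0 0 0; -0.6 0.43 -1.57 0 0 0 0"

```text
clock: 9.93
eef_pos: [521.2, 76.1, 116.8]
tool_rot: [-3.141, -0.002, -0.103]
force: [-0.7, -4.1, 9.7]
width: 24.2
gripper_force: 60.4
```

Emit:
move_arm --targets "-0.6 0.87 -1.37 0 0 0 0; -0.6 1.24 -1.06 0 0 0 0; -0.6 1.49 -0.65 0 0 0 0; -0.6 1.62 -0.19 0 0 0 0; -0.6 1.6 0.29 0 0 0 0"

```text
clock: 10.35
eef_pos: [593.0, 100.6, 116.8]
tool_rot: [-3.14, -0.001, -0.1]
force: [-4.9, -2.3, 11.1]
width: 24.3
gripper_force: 60.5
```

Emit:
move_arm --targets "-0.6 1.44 0.75 0 0 0 0; -0.6 1.16 1.14 0 0 0 0; -0.6 0.78 1.43 0 0 0 0; -0.6 0 0 0 0 0 0; -0.6 0 0 0 0 0 0"

```text
clock: 10.77
eef_pos: [624.2, 59.8, 116.9]
tool_rot: [3.14, -0.005, -0.105]
force: [-1.1, -3.1, 6.5]
width: 24.3
gripper_force: 60.1
```

Run:
```python
from h import *
m=me();s=read_state();print(m,s['force'],s['width'])
d=cam('top','top2.png')
i=cv2.imread('pics/top2.png')[180:320,160:320];cv2.imwrite('pics/t2c.png',cv2.resize(i,None,fx=4,fy=4,interpolation=cv2.INTER_CUBIC))
t=HUB+235*SY
print((proj(d,[[*(t-86*SX),193-21],[*(t-86*SX),71],[*t,74]])-[160,180])*4)
```

```text
[np.float64(624.229605549958), np.float64(59.790628022762284), np.float64(116.86080134566912), np.float64(-5.996470388311206)] [-1.1413603  -3.063154    6.46226645] 24.2535492073332
[[160.26706582 307.72638102]
 [189.24087724 323.17314298]
 [203.18985652 213.59249865]]
```

View pics/t2c.png

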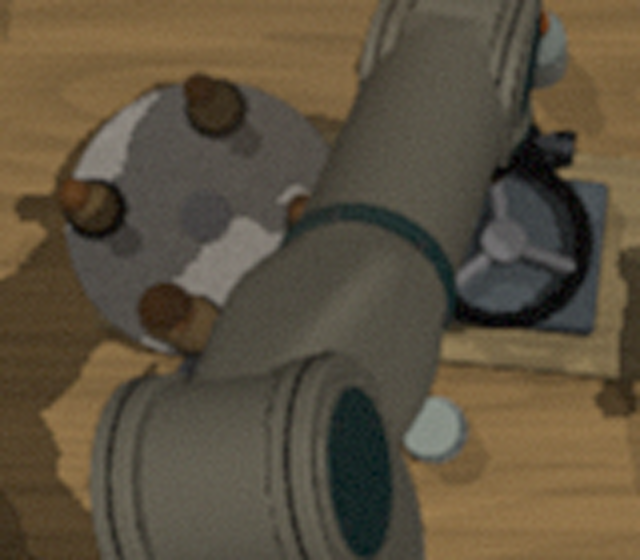

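Run:
```python
from h import *
from scipy.optimize import least_squares
P=np.array([[620.4,72.7],[624.7,44.1],[598.7,3.4],[526.9,16.2],[533.4,91.8],[608.8,89.7],[612.6,15.5],[540.7,3.8],[521.2,76.1],[593,100.6],[624.2,59.8]])
r=least_squares(lambda c:np.hypot(*(P-c[:2]).T)-c[2],[570,49,55]);c=r.x;print(c,r.fun.round(1))
m=np.array(me()[:2]);a=np.degrees(np.arctan2(*(m-c[:2])[::-1]));print(a,'remaining',a+5.85)
t=c[:2]+c[2]*SX;print(m,t);rows([*m,0,-5.85],[(*t,0,-5.85,1)],-.6)
```

```text
[569.97554366  50.5053681   55.11560619] [-0.  -0.   0.1 -0.   0.   0.1  0.   0.  -0.   0.  -0.1]
10.276115175172707 remaining 16.126115175172707
[624.10123865  60.31836723] [624.80411559  44.88773994]
-0.6 0.23 1.53 -0.0 0 0 -0.0; | [624.8  44.9   0.   -5.8]
```

Emit:
move_arm --targets "-0.6 0.15 0.77 0 0 0 0; -0.6 0.08 0.76 0 0 0 0; -0.6 0 0 0 0 0 0; -0.6 0 0 0 0 0 0"

```text
clock: 11.15
eef_pos: [624.8, 46.3, 116.9]
tool_rot: [-3.141, -0.005, -0.103]
force: [-0.3, -1.1, 5.6]
width: 24.5
gripper_force: 60.0
```

Run:
```python
from h import *
c=np.array([569.98,50.5])
m=np.array(me()[:2]);a=np.degrees(np.arctan2(*(m-c)[::-1]));print(m,a,'remaining',a+5.85,read_state()['force'])
```

```text
[624.79620543  46.30997201] -4.371061319646871 remaining 1.4789386803531288 [-0.31852681 -1.05591153  5.61813442]
```

Emit:
move_arm --targets "-0.6 0 0.18 0 0 0 0; -0.6 0 0 0 0 0 0; 0.2 0 0 0 0 0 0; 0.2 0 0 0 0 0 0; 0.2 0 0 0 0 0 0"

```text
clock: 11.57
eef_pos: [622.8, 45.5, 114.6]
tool_rot: [3.142, -0.0, -0.102]
force: [-0.6, -0.5, -0.8]
width: 51.0
gripper_force: 0.0
```

Emit:
move_arm --targets "0.2 0 0 -2 0 0 0; 0.2 0 0 -3 0 0 0; 0.2 0 0 -3.5 0 0 0; 0.2 0 0 0 0 0 0; 0.2 0 0 0 0 0 0"

```text
clock: 11.98
eef_pos: [624.2, 45.4, 201.5]
tool_rot: [-3.141, -0.004, -0.102]
force: [-0.0, -0.9, -0.6]
width: 51.4
gripper_force: 0.0
```

Run:
```python
from h import *
m=me();print(m)
q=lockpt(85,90)
rows(m,[(*q,200,-5.85,5)],0)
```

```text
[np.float64(624.1784385394886), np.float64(45.40027241890758), np.float64(201.511871864642), np.float64(-5.851746429716042)]
0 -2.84 2.65 0.03 0 0 -0.0; 0 -2.84 2.65 0.03 0 0 -0.0; 0 -2.84 2.64 0.03 0 0 -0.0; 0 -2.84 2.64 0.03 0 0 -0.0; 0 -2.84 2.64 0.03 0 0 -0.0; | [469.2 -71.7 200.   -5.8]
```

Emit:
move_arm --targets "0 -2.84 2.65 0 0 0 0; 0 -2.84 2.65 0 0 0 0; 0 -2.84 2.64 0 0 0 0; 0 -2.84 2.64 0 0 0 0; 0 -2.84 2.64 0 0 0 0"

```text
clock: 12.4
eef_pos: [465.3, -72.0, 198.2]
tool_rot: [3.141, 0.003, -0.102]
force: [-0.5, -0.8, 0.5]
width: 42.7
gripper_force: 0.0
```

Emit:
move_arm --targets "0 0 0 0 0 0 0; 0 0 0 0 0 0 0; 0 0 0 0 0 0 0"

```text
clock: 12.65
eef_pos: [468.2, -71.1, 198.9]
tool_rot: [-3.141, 0.0, -0.102]
force: [0.9, 0.0, -0.4]
width: 42.8
gripper_force: 0.0
```

Run:
```python
from h import *
print(me())
d=cam('top','top3.png');e=cam('scene','s3.png')
i=cv2.imread('pics/top3.png')[190:300,165:345];j=cv2.imread('pics/s3.png')[210:320,320:500]
cv2.imwrite('pics/c3.png',np.vstack([cv2.resize(k,(486,297),interpolation=cv2.INTER_CUBIC) for k in(i,j)]))
t=HUB+235*SY
p=[[*(t-86*SX),175],[*(t-86*SX),71],[*t,74],[*(HUB+55*SX),149]]
print((proj(d,p)-[165,190])*2.7);print((proj(e,p)-[320,210])*2.7+[0,297])
```

```text
[np.float64(468.18004905107205), np.float64(-71.094775835358), np.float64(198.8504428722236), np.float64(-5.851561002017611)]
[[ 94.05621134 180.38260409]
 [114.23759214 191.14187151]
 [123.65315315 117.17493659]
 [328.47247054  78.58986521]]
[[348.12226803 318.46950591]
 [329.90677469 397.95084973]
 [335.57908191 464.54525212]
 [ 74.43977117 436.34062323]]
```

View pics/c3.png

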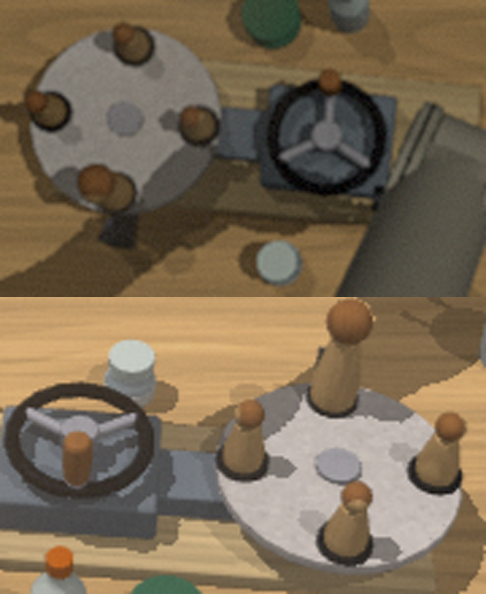

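Emit:
move_arm --targets "0 0.1 0.06 3.5 0 0 0; 0 0 0 3.5 0 0 0; 0 0 0 3.5 0 0 0; 0 0 0 3.0 0 0 0; 0 0 0 1.7 0 0 0"

```text
clock: 13.17
eef_pos: [468.2, -70.8, 43.9]
tool_rot: [-3.141, 0.004, -0.1]
force: [-0.3, -0.1, 0.5]
width: 42.4
gripper_force: 0.0
```

Emit:
move_arm --targets "-0.5 0 0 0 0 0 0; -0.5 0 0 0 0 0 0; -0.5 0 0 0 0 0 0"

```text
clock: 13.42
eef_pos: [470.1, -72.0, 47.9]
tool_rot: [3.142, -0.001, -0.101]
force: [1.3, 0.3, 0.7]
width: 21.4
gripper_force: 0.1
```

Emit:
move_arm --targets "-0.5 0.05 0.89 0 0 0 -6; -0.5 0.05 0.89 0 0 0 -6; -0.5 0.05 0.89 0 0 0 -6; -0.5 0.05 0.89 0 0 0 -6; -0.5 0.05 0.89 0 0 0 -6"

```text
clock: 13.83
eef_pos: [477.4, -115.4, 49.0]
tool_rot: [3.14, -0.002, 0.428]
force: [-0.1, 2.7, -0.1]
width: 21.4
gripper_force: 0.9
```

Emit:
move_arm --targets "-0.5 0.05 0.89 0 0 0 -6; -0.5 0.05 0.89 0 0 0 -6; -0.5 0.05 0.89 0 0 0 -6; -0.5 0.05 0.89 0 0 0 -6; -0.5 0.05 0.89 0 0 0 -6"

```text
clock: 14.25
eef_pos: [505.1, -149.8, 49.1]
tool_rot: [3.14, -0.0, 0.951]
force: [-0.6, 1.1, 0.1]
width: 21.2
gripper_force: 0.8
```

Emit:
move_arm --targets "-0.5 0.05 0.89 0 0 0 -6; -0.5 0.05 0.89 0 0 0 -6; -0.5 0.05 0.89 0 0 0 -6; -0.5 0.05 0.89 0 0 0 -6; -0.5 0.03 0.6 0 0 0 -4"

```text
clock: 14.67
eef_pos: [543.5, -165.7, 49.1]
tool_rot: [3.14, 0.002, 1.439]
force: [-1.0, 0.9, 0.5]
width: 21.3
gripper_force: 0.8
```

Emit:
move_arm --targets "-0.5 0 0.3 0 0 0 -2; -0.5 0 0.2 0 0 0 0; -0.5 0 0.1 0 0 0 0; -0.5 0 0 0 0 0 0; -0.5 0 0 0 0 0 0"

```text
clock: 15.08
eef_pos: [548.6, -165.6, 47.6]
tool_rot: [3.141, 0.0, 1.468]
force: [-0.5, -0.1, 0.5]
width: 21.6
gripper_force: 0.2
```

Emit:
move_arm --targets "-0.5 0 0.2 0 0 0 0; -0.5 0 0.2 0 0 0 0; -0.5 0 0.2 0 0 0 0; -0.5 0 0 0 0 0 0; -0.5 0 0 0 0 0 0"

```text
clock: 15.5
eef_pos: [549.2, -165.7, 46.6]
tool_rot: [-3.131, 0.0, 1.468]
force: [-9.1, 0.5, 6.2]
width: 21.2
gripper_force: 4.8
```

Emit:
move_arm --targets "-0.5 0 0.2 0 0 0 0; -0.5 0 0.1 0 0 0 0; -0.5 0 0 0 0 0 0; -0.5 0 0 0 0 0 0"

```text
clock: 15.83
eef_pos: [549.2, -165.7, 46.4]
tool_rot: [-3.125, 0.0, 1.468]
force: [-14.2, 2.0, 11.0]
width: 21.7
gripper_force: 7.4
```

Emit:
move_arm --targets "0 0 -0.6 0 0 0 0; 0 0 0 0 0 0 0; 0 0 0 0 0 0 0; 0 0 0 -2 0 0 0; 0 0 0 -4 0 0 0"

```text
clock: 16.25
eef_pos: [549.5, -165.1, 104.3]
tool_rot: [-3.135, -0.001, 1.469]
force: [1.6, -0.5, -0.4]
width: 43.0
gripper_force: 0.0
```

Emit:
move_arm --targets "0 0 0 -4 0 0 0; 0 0 0 -4 0 0 0; 0 -3 0 0 0 0 0; 0 0 0 0 0 0 0; 0 0 0 0 0 0 0"

```text
clock: 16.67
eef_pos: [549.1, -198.0, 188.2]
tool_rot: [3.139, 0.002, 1.465]
force: [-0.4, 0.6, -0.6]
width: 42.6
gripper_force: 0.0
```

Run:
```python
from h import *
d=cam('wrist','w4.png');print(me(),read_state()['force'])
p=[[*PIV,70],[*lockpt(110,0),70]];print(proj(d,p))
i=cv2.imread('pics/w4.png');e=cam('scene','s4.png');j=cv2.imread('pics/s4.png')
cv2.imwrite('pics/c4.png',np.hstack([cv2.resize(i,(400,300)),cv2.resize(j,(400,300))]))
```

```text
[np.float64(548.8133009492835), np.float64(-196.1908357029784), np.float64(187.4100602884817), np.float64(84.066294177363)] [ 0.07580601  0.99031604 -0.92243356]
[[304.68583258  51.32095249]
 [306.50437075 223.05601822]]
```

View pics/c4.png

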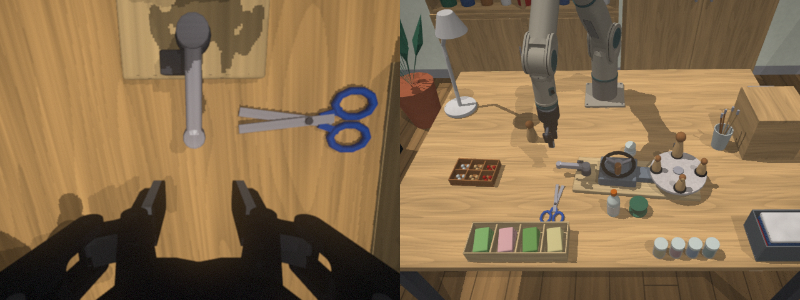

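The wrist view shows the handle pointing straight away from the wheel, with its pivot near (309,53) and tip near (312,220) in full-image pixels, so it is at the locked stop. The scene view shows the tall doll at the pointer and the other things undisturbed.

```bash
python3 -c "
from h import *
print(order.finish_job())"
```

```text
the job is handed in; nothing more can be done
None
```

The job is handed in (no verdict was returned): I swung the lock to its free stop, cranked the wheel about 2.1 turns until the tall doll stood at the pointer, and swung the lock back to its locked stop, with the arm clear at about 17 s on the clock.

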